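Put the mouth-care things away in the drop-front caddy

ROBOT

A 6-joint arm with a two-finger parallel gripper is mounted at the origin on the work surface. World frame = base frame: x ahead of the robot, y to its left, z up, the work surface at z = 0. Lengths are in m, angles in rad, forces in N, time in s.
With the tool pointing down it reaches from about 0.375 to 0.925 m from the base axis. Payload 5.7 kg.
Tool frame: the origin (TCP) lies at the very end of the fingers, on their centre line; the grasp point (between the pads) lies 19 mm behind it; z points along the fingers, y is the line along which they close (so a half turn about z gives the same grasp; the last joint's range is limited). The gripper opens to 88 mm and grips with 3 to 60 N. Pads are 20 mm wide; open, the fingers measure 115 mm over their backs; the gripper's body (75 mm by 178 mm) begins 61 mm behind the grasp point.
Start: joints at [-1.463, 0.359, 1.51, -0, 1.272, -0.115], TCP at [0.133, -0.585, 0.223] pointing down, gripper open.
Joint ranges: [-2.97, 2.97], [-1.01, 2.36], [0.21, 2.38], [-0.96, 4.11], [0.2, 2.71], [-2.98, 2.98]. Speed limits (rad/s): [2.39, 2.39, 3.14, 3.14, 3.14, 3.14].

INTERFACE

Orientations are given as [roll, pitch, yaw] about the fixed x, y, z axes, in that order (R = Rz(yaw) Ry(pitch) Rx(roll)).
In Python, from workcell import robot gives the robot as it stands. The module is installed in compiled form; this text tells all that it offers.
- The arm moves only by the tool send_rows, never from a script. Its argument "rows" is a list of rows, each a list of 4 numbers: the shift along the tool's x, y, z in mm, then the turn about the tool's z in rad. A call has 1 to 12 rows; each row is the pose to reach, as a shift and turn from the pose commanded when the call began, along the tool's axes at that moment; what a row does not reach only later rows make up. A row lasts 1/10 s, in which the tool goes at most 50 mm and 8.59 degrees, less where a joint would pass 70% of its speed; a pose out of reach is approached as far as the arm can. A call with a gripper value outside its range is refused whole. "gripper" is the finger opening in mm, from 0 to 87.8, set as the call begins (left out, the last holds). The fingers move at their own pace and stop on an object; "grip_force" is the grip in N (left out, the last holds). Time passes only in rows, so rows that repeat a pose let the fingers close. It gives the time, the measured TCP pose, the force, the opening and the grip force at its end, in the units of the state.
- robot.read_state(): the state, without advancing time (a new reading comes with each control period).
- robot.camera(name): name is "scene" or "top" or "wrist"; returns the picture (420x560x3 uint8, red, green, blue); there is no depth.
- robot.calibration(name): a dict with "K" (3x3 intrinsics, pixels), "position" and "orientation" of the camera in the world. Camera axes: x right, y up, looking along -z (the intrinsics and any distortion apply to the point x, -y, -z); pixel columns grow to the right and rows downward; lengths in m; the calibration is good to about 2 mm. A picture is of the moment at which its call begins: read the wrist's pose just before it. calibration takes no time and is no camera call; for the wrist camera it gives the pose at the moment of the call.
- robot.job_done(): hands the job in; it is judged then, once.
The state is a dict: "time": time; "joint_pos": joint angles; "qd": joint speeds; "joint_efforts": joint torques, N m; "eef_pos": TCP position; "tcp_rot": TCP orientation; "contact_force": force on the tool from outside, world axes, zero at the start; "moment": the same for the moment, N m; "finger_gap": opening from 0.0 (shut) to 1.0 (fully open); "grip_force": force on a finger pad.
Only numpy, scipy, OpenCV 4.12 (cv2) and the standard library are available. Lean on these libraries where they do the work, as an engineer would, in place of code of your own. Each camera call takes 0.05 s, during which the arm holds its last target. There are 200 camera calls.

TASK

Put every toothbrush and the tongue cleaner (as many as are lying out) away in the steel caddy: pull its drop front all the way down by the bar, slide the flat cover fully open towards you, and lay them all in the compartment. When all are in, slide the cover fully home over them and push the front fully up again; leave the comb, the nail file, the mug and the steel tumbler where they are.

Things in the scene. Friction and masses are not known exactly. Their poses are not given: they have to be found in the camera images.
- caddy: low steel box fixed to the ledge, 170 mm deep (x), 218 wide (y), 87 high; origin on the ledge under its centre, x away from the robot at yaw 0, z up. Compartment under the cover: x = -72 to +78 mm, y = -100 to +100 mm, floor at z = 30 mm, walls to 75 mm (plastic rails at left and right and the far wall reach 87 mm). Room for four things side by side, laid along y.
- front (a joint): drop front of the caddy, hinged at its bottom edge: 0 rad upright and shut (may start a little ajar), grows as its top swings towards the robot (-x of the caddy), 1.4 rad fully down at its stop. Stiff hinge (0.2 N m), stays where left. Steel panel 218 mm wide, 6 thick, 65 high; its top at z = 90 mm when shut bars the way of the cover.
- front_hinge (a point): middle of the hinge axis of the drop front: in the caddy's frame x = -88, y = 0, z = 25 mm; the axis runs along the caddy's y
- front_bar (a point): middle of the black round bar along the top edge of the drop front, in the plane of the panel, 110 mm from the hinge axis (45 mm above the panel's edge): 10 mm thick, 90 mm long along the caddy's y, with 80 mm free between its two posts. It can be pinched from above at every angle of the front.
- cover (a joint): flat cover over the compartment, sliding level in rails: 0 m fully home (may start up to 15 mm open), grows as it slides towards the robot (-x of the caddy), 0.15 m fully open, out over the lowered front, its far edge then at x = -72 mm of the caddy. Slides with about 1.5 N, stays where left. Plate 156 by 206 mm, 4 mm thick, top at z = 79 mm.
- cover_fin (a point): centre of the upright black fin on the cover: 8 mm thick (x), 60 mm wide (y), 24 mm high (12 mm above and below this point), standing on the cover; in the caddy's frame x = -55 mm, z = 91 mm with the cover home, moving with it. Pinch it from above.
- brush_a: bamboo toothbrush 170 mm long; origin under the middle of its length (85 mm either way) on its flat underside, x axis along it towards the head, z to the bristle side (up as it lies). Straight handle 14 mm wide, 14 high from x = -85 to +27 mm, grip near the origin; then a thin neck and a head 30 mm long and 13 mm wide, its dark bristles 17 mm above the underside; about 25 g
- brush_b: another such bamboo toothbrush 170 mm long; origin under the middle of its length (85 mm either way) on its flat underside, x axis along it towards the head, z to the bristle side (up as it lies). Straight handle 14 mm wide, 14 high from x = -85 to +27 mm, grip near the origin; then a thin neck and a head 30 mm long and 13 mm wide, its dark bristles 17 mm above the underside; about 25 g
- brush_c: bamboo toothbrush with a larger head, 170 mm long; origin under the middle of its length (85 mm either way) on its flat underside, x axis along it towards the head, z to the bristle side (up as it lies). Straight handle 14 mm wide, 14 high from x = -85 to +27 mm, grip near the origin; then a thin neck and a head 42 mm long and 20 mm wide, its dark bristles 17 mm above the underside; about 25 g
- tongue_cleaner: steel tongue cleaner 170 mm long with a flat open wire loop at its head; body origin under the middle of its length, 85 mm either way, x axis towards the loop, z up as it lies. Straight handle 12 mm wide, 11 mm high from x = -85 to +27 mm, loop 32 mm wide and 7 mm high; about 35 g.
- comb: black plastic comb, 170 by 27 by 5 mm, lying among them, its origin under its middle; not to be moved
- nail_file: steel nail file, a plain flat strip 170 by 14 by 4 mm with a thicker handle (8 mm), lying among them, origin under its middle; not to be moved
- mug: blue ceramic mug, 80 mm across, 90 mm high, origin under its centre; not to be moved
- tumbler: steel tumbler, 70 mm across, 100 mm high, origin under its centre; not to be moved

How it is judged:
By the outcome, as a careful person would: the job done as asked, in the order asked, and still so for the second after the job is handed in, with the robot touching nothing.
Of brush_a, brush_b, brush_c, tongue_cleaner only 2 to 4 are there at a start; the rules pass over those that are not, and their reading is None.
At some moment in a run one of brush_a, brush_b, brush_c, tongue_cleaner may be knocked a few centimetres aside while the robot is not near it.
Once in a run the grip may slacken for a moment while it holds something.
It also fails if it takes over 210 s, if anything falls off the work surface, if the arm or the gripper's body presses on something with over 40 N, if the wrist force passes 120 N, or if a joint passes its speed limit or range.

## Working session

There is one attempt and no reset: what is moved stays moved. The work goes in short steps, Python scripts to look and compute and a tool call to move; the robot and the scene stay as the last step left them, time stands still between calls to the robot, and variables do not carry over. Pictures are saved under pics/ and viewed, at most 14 in all, crops included, and the job is handed in when it is done.

Besides the shell and the picture viewer there is one more tool, called after ">>>" by a JSON object that holds its "api" and its "payload", one argument or row to a line. send_rows: Moves the arm, as the interface text tells. Its arguments: {"type":"object","properties":{"rows":{"type":"array","items":{"type":"array","items":{"type":"number"}}},"gripper":{"type":"number"},"grip_force":{"type":"number"}},"required":["rows"]}

```bash
mkdir -p pics; cat > h.py <<'E'
import numpy as np, cv2
from scipy.spatial.transform import Rotation as R
from workcell import robot
def Rm(o):
    o=np.array(o,float)
    if o.shape==(3,3): return o
    return R.from_euler('xyz',o).as_matrix() if o.size==3 else R.from_quat(o).as_matrix()
def ray(c,uv):
    K=np.array(c['K']); p=np.linalg.inv(K)@[uv[0],uv[1],1.]
    return np.array(c['position']),Rm(c['orientation'])@[p[0],-p[1],-p[2]]
def onz(c,uv,z):
    o,d=ray(c,uv); return o+d*(z-o[2])/d[2]
def proj(c,P):
    p=Rm(c['orientation']).T@(np.array(P)-c['position']); q=np.array(c['K'])@[p[0],-p[1],-p[2]]; return q[:2]/q[2]
def snap(n,f):
    c=robot.calibration(n); im=robot.camera(n); cv2.imwrite('pics/'+f+'.png',im[:,:,::-1]); np.save('pics/'+f+'.npy',im); return c,im
E
python3 - <<'E'
from h import *
s=robot.read_state();print(s)
for n in('top','scene'):
    c,im=snap(n,n+'0');print(n,c)
print(robot.calibration('wrist'))
E
```

```text
{'time': 0.0, 'joint_pos': array([-1.46307740e+00,  3.59462163e-01,  1.51140962e+00, -3.34883155e-05,
        1.27249034e+00, -1.15062990e-01]), 'qd': array([-1.86187801e-03,  4.35437698e-04,  6.29981634e-04, -6.73703044e-05,
       -2.42912624e-03, -1.45127602e-03]), 'joint_efforts': array([ 3.64500222e-03, -5.15354133e+01, -2.70723313e+01,  6.79214182e-02,
        3.48174339e-02, -1.29715354e-04]), 'eef_pos': array([ 0.13249515, -0.58449428,  0.22184378]), 'tcp_rot': array([-3.13983122e+00, -1.71370535e-04,  2.22791633e-01]), 'contact_force': array([ 0.81005878, -0.81733338, -0.1361244 ]), 'moment': array([ 0.01351395, -0.01246763,  0.02564908]), 'grip_force': 0.0, 'finger_gap': 0.9991768095527309}
top {'K': array([[398.19659846,   0.        , 280.51935227],
       [  0.        , 398.19659846, 206.63927595],
       [  0.        ,   0.        ,   1.        ]]), 'position': array([ 0.36992064, -0.00787261,  1.08804838]), 'orientation': array([ 2.13900019e-01, -2.89032759e-04, -1.57480339e+00])}
scene {'K': array([[497.72616179,   0.        , 274.06719482],
       [  0.        , 497.72616179, 205.95412193],
       [  0.        ,   0.        ,   1.        ]]), 'position': array([ 1.36817569, -0.47399164,  0.87300636]), 'orientation': array([0.87529361, 0.00771924, 1.04145941])}
{'K': array([[319.41988036,   0.        , 279.62502998],
       [  0.        , 319.41988036, 210.16675837],
       [  0.        ,   0.        ,   1.        ]]), 'position': array([ 0.21125976, -0.56746323,  0.38365235]), 'orientation': array([-2.92294392e-01,  1.13311314e-03, -1.34853277e+00])}
```

View pics/top0.png

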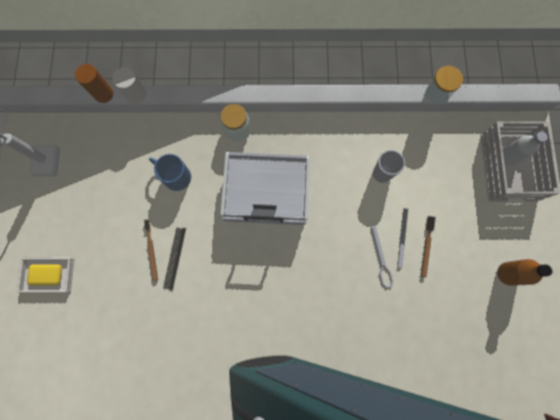

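View pics/scene0.png

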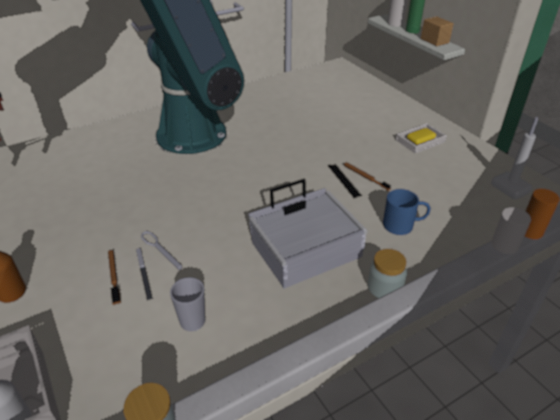

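Top view: caddy at (265,188), front bar seen as outline/shadow around (248,275); brushes at (150,250) and (428,246), tongue cleaner at (382,257), comb (175,258), nail file (403,238). Three things to put away. I'll measure them now.

```bash
python3 - <<'E'
from h import *
c=robot.calibration('top');im=np.load('pics/top0.npy')
hsv=cv2.cvtColor(im,cv2.COLOR_RGB2HSV)
for n,(x0,y0,x1,y1) in dict(bl=(135,215,162,285),br=(416,212,440,280),tc=(366,222,396,290),comb=(163,225,188,292),nf=(396,205,410,272)).items():
    s=im[y0:y1,x0:x1].astype(int)
    bg=np.median(s.reshape(-1,3),0); m=(np.abs(s-bg).sum(2)>60).astype(np.uint8)
    k,l,st,_=cv2.connectedComponentsWithStats(m); j=1+np.argmax(st[1:,4]); ys,xs=np.nonzero(l==j)
    r=cv2.minAreaRect(np.c_[xs+x0,ys+y0].astype(np.float32)); P=cv2.boxPoints(r)
    d=[np.linalg.norm(P[1]-P[0]),np.linalg.norm(P[2]-P[1])]
    if d[0]<d[1]: e=[(P[0]+P[1])/2,(P[2]+P[3])/2]
    else: e=[(P[1]+P[2])/2,(P[3]+P[0])/2]
    A,B=[onz(c,q,.007) for q in e]
    print(n,bg,len(xs),np.round(e,1).tolist(),A[:2].round(3),B[:2].round(3),'len',np.linalg.norm(A-B).round(3),'mid',((A+B)/2)[:2].round(3),'ang',np.arctan2(*(B-A)[1::-1]).round(3),'w',round(min(d)*A[2]*0+min(d),1))
a=cv2.resize(im[130:295,205:325],None,fx=4,fy=4,interpolation=cv2.INTER_CUBIC)[:600]
b=cv2.resize(im[210:295,140:170],None,fx=4,fy=4,interpolation=cv2.INTER_CUBIC); d=cv2.resize(im[205:290,365:440],None,fx=4,fy=4,interpolation=cv2.INTER_CUBIC)
o=np.zeros((600,800,3),np.uint8);o[:600,:480]=a;o[:340,490:790]=d;o[240+0:580,490:610]=b if 0 else o[240:580,490:610]
o[360:600,490:610]=b[:240]
cv2.imwrite('pics/crop0.png',np.clip(o.astype(float)*1.3,0,255)[:,:,::-1])
E
```

```text
bl [185. 182. 167.] 649 [[151.5, 215.0], [151.5, 284.0]] [0.582 0.348] [0.395 0.336] len 0.188 mid [0.489 0.342] ang -3.077 w 19.0
br [187. 184. 169.] 522 [[431.20001220703125, 215.1999969482422], [421.20001220703125, 279.29998779296875]] [ 0.579 -0.426] [ 0.404 -0.384] len 0.179 mid [ 0.492 -0.405] ang 2.907 w 9.9
tc [186. 183. 168.] 510 [[370.79998779296875, 220.8000030517578], [387.70001220703125, 289.6000061035156]] [ 0.564 -0.258] [ 0.378 -0.293] len 0.189 mid [ 0.471 -0.276] ang -2.954 w 13.4
comb [176. 173. 159.] 702 [[181.0, 226.39999389648438], [167.10000610351562, 290.6000061035156]] [0.55  0.265] [0.378 0.293] len 0.175 mid [0.464 0.279] ang 2.977 w 10.9
nf [179. 177. 164.] 327 [[405.6000061035156, 207.8000030517578], [398.1000061035156, 271.1000061035156]] [ 0.6   -0.356] [ 0.426 -0.324] len 0.177 mid [ 0.513 -0.34 ] ang 2.958 w 6.3[ WARN:0@0.237] global loadsave.cpp:1063 imwrite_ Unsupported depth image for selected encoder is fallbacked to CV_8U.
```

View pics/crop0.png

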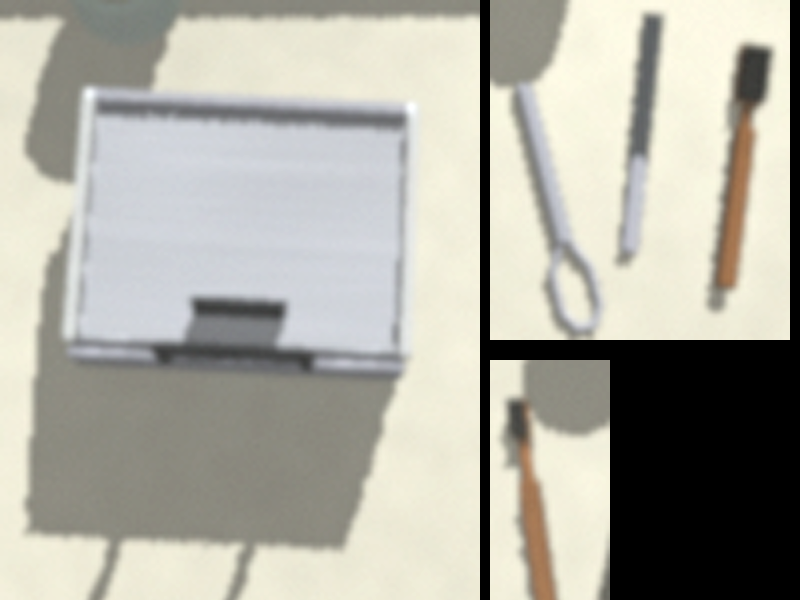

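```bash
python3 - <<'E'
from h import *
c=robot.calibration('top');im=np.load('pics/top0.npy')
f=lambda x,y,z:onz(c,(205+x/4-.4,130+y/4-.4),z)[:2].round(4)
print('FL',f(83,90,.087),'FR',f(413,103,.087),'NL',f(68,342,.087),'NR',f(406,357,.087))
print('fin top',f(193,303,.103),f(285,306,.103)); print('bar',f(157,350,.135),f(312,365,.135))
print('cover far',f(100,115,.079),f(402,128,.079))
hsv=cv2.cvtColor(im,cv2.COLOR_RGB2HSV)
m=((hsv[:,:,0]<20)&(hsv[:,:,1]>90)).astype(np.uint8)
for x0,x1 in((135,165),(415,442)):
    q=np.zeros_like(m);q[215:290,x0:x1]=m[215:290,x0:x1]
    ys,xs=np.nonzero(q);P=np.array([onz(c,p,.012)[:2] for p in np.c_[xs,ys]]);mu=P.mean(0);u=np.linalg.svd(P-mu)[2][0] if 0 else np.linalg.eigh(np.cov((P-mu).T))[1][:,1]
    if u[0]<0:u=-u
    t=(P-mu)@u;tail=mu+u*t.min();print('brush',len(P),tail.round(4),u.round(3),'ang',np.arctan2(u[1],u[0]).round(3),'orange len',np.ptp(t).round(3),'org',(tail+.085*u).round(4))
# tongue cleaner from crop
g=lambda x,y,z:onz(c,(365+(x-490)/4-.4,205+y/4-.4),z)[:2]
a,b=g(526,86,.008),g(586,332,.005);print('tc',a,b,np.linalg.norm(a-b));
h=g(526,86,.008),g(562,240,.008);print('handle ang',np.arctan2(*(h[1]-h[0])[::-1]),np.linalg.norm(h[1]-h[0]))
E
```

```text
FL [0.7359 0.1366] FR [ 0.726  -0.0819] NL [0.5658 0.1419] NR [ 0.5552 -0.0743]
fin top [0.5875 0.0611] [0.5853 0.0028]
bar [0.5512 0.0804] [ 0.5416 -0.0139]
cover far [0.7212 0.126 ] [ 0.7114 -0.0749]
brush 180 [0.4073 0.3262] [0.979 0.204] ang 0.205 orange len 0.135 org [0.4905 0.3435]
brush 164 [ 0.4149 -0.3891] [ 0.979 -0.205] ang -0.207 orange len 0.116 org [ 0.4981 -0.4066]
tc [ 0.54882292 -0.26456234] [ 0.38318823 -0.29636168] 0.16865956082753877
handle ang -2.9662884794491755 0.10660375247440705
```

```bash
cat >> h.py <<'E'
C=np.array([.6457,.0306]); YAW=-.044
def cad(x,y=0.):
    c,s=np.cos(YAW),np.sin(YAW); return C+np.array([c*x-s*y,s*x+c*y])
def to(x,y,z,psi,start=None):
    "tool shift mm + turn from start (x,y,z,psi) or present pose; tool down"
    if start is None:
        s=robot.read_state(); p=np.array(s['eef_pos']); a=s['tcp_rot'][2]
    else: p=np.array(start[:3]); a=start[3]
    d=np.array([x,y,z])-p; t=(a-psi+np.pi)%(2*np.pi)-np.pi
    return np.round([1e3*(np.cos(a)*d[0]+np.sin(a)*d[1]),1e3*(np.sin(a)*d[0]-np.cos(a)*d[1]),-1e3*d[2],t],3)
PB=np.pi/2+YAW
def bar(th): return cad(-.088-.110*np.sin(th)),.025+.110*np.cos(th)
E
python3 - <<'E'
from h import *
b,z=bar(.1);print(b,z)
print(to(b[0],b[1],.19,PB)); 
P0=(b[0],b[1],z-.019,PB)
for th in np.linspace(.1,1.42,12): q,zz=bar(th);print(to(q[0],q[1],zz-.019,PB,P0))
E
```

```text
[0.54681412 0.03495379] 0.13445045818058285
[ 540.931 -512.661   31.908   -1.304]
[ 0.  0. -0.  0.]
[ -0.    -13.024   2.102   0.   ]
[ -0.    -25.702   5.747   0.   ]
[ -0.    -37.853  10.885   0.   ]
[ -0.    -49.301  17.44    0.   ]
[ -0.    -59.882  25.318   0.   ]
[ -0.    -69.444  34.406   0.   ]
[ -0.    -77.85   44.574   0.   ]
[ -0.    -84.977  55.675   0.   ]
[ -0.    -90.725  67.549   0.   ]
[ -0.    -95.01   80.026   0.   ]
[ -0.    -97.77   92.926   0.   ]
```

>>> {"api": "send_rows", "payload": {
  "rows": [
    [45,-43,3,-0.11],
    [90,-86,5,-0.22],
    [135,-128,8,-0.33],
    [180,-171,10,-0.44],
    [225,-214,12,-0.55],
    [270,-256,15,-0.66],
    [315,-299,18,-0.77],
    [360,-342,20,-0.88],
    [405,-384,22,-0.99],
    [450,-427,25,-1.1],
    [495,-470,28,-1.2],
    [541,-513,32,-1.304]
  ],
  "gripper": 50,
  "grip_force": 20
}}

```text
time: 1.3
eef_pos: [0.4661, -0.0846, 0.1978]
tcp_rot: [-3.142, 0.0, 1.531]
contact_force: [0.1, -0.5, -0.2]
finger_gap: 0.57
grip_force: 0.0
```

>>> {"api": "send_rows", "payload": {
  "rows": [
    [0,0,0,0],
    [0,0,0,0],
    [0,0,0,0]
  ]
}}

```text
time: 1.6
eef_pos: [0.4647, -0.0872, 0.1977]
tcp_rot: [-3.141, 0.0, 1.526]
contact_force: [-0.0, 0.5, 0.0]
finger_gap: 0.569
grip_force: 0.0
```

```bash
python3 - <<'E'
from h import *
s=robot.read_state();print(s['time'],s['eef_pos'],s['tcp_rot'],s['joint_pos'],s['contact_force'])
b,z=bar(.1);print(to(b[0],b[1],z-.019,PB))
c,im=snap('wrist','w1');print(c)
print('bar mid px',proj(c,[*b,z]))
E
```

```text
1.6 [ 0.46472815 -0.08724656  0.19771356] [-3.14056739e+00  1.57423945e-04  1.52570579e+00] [-3.31451244e-01  2.03426563e-01  1.80661912e+00 -4.86611909e-04
  1.13248606e+00 -2.86153897e-01] [-0.00418416  0.53777389  0.0452019 ]
[ 1.25776e+02  7.64940e+01  8.22630e+01 -1.00000e-03]
{'K': array([[319.41988036,   0.        , 279.62502998],
       [  0.        , 319.41988036, 210.16675837],
       [  0.        ,   0.        ,   1.        ]]), 'position': array([ 0.46939539, -0.0077863 ,  0.35943174]), 'orientation': array([-0.29444904, -0.00081001, -0.04563059])}
bar mid px [398.58232867  36.89017424]
```

View pics/w1.png

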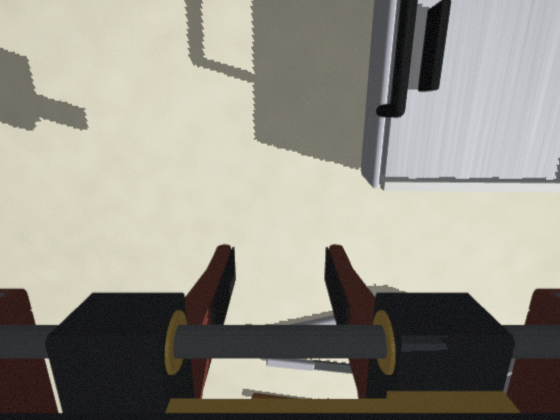

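Wrist view: bar at about column 405, rows 0–115, fin behind it at (437,45); agrees with prediction to 4 mm. I'll go over the bar and pinch it.

>>> {"api": "send_rows", "payload": {
  "rows": [
    [30,20,0,0],
    [63,40,0,0],
    [95,60,0,0],
    [126,79,0,0],
    [126,79,0,0],
    [126,79,20,0],
    [126,79,40,0],
    [126,79,60,0],
    [126,79,81,0],
    [126,79,81,0]
  ],
  "gripper": 40
}}

```text
time: 2.65
eef_pos: [0.547, 0.0338, 0.1146]
tcp_rot: [-3.136, 0.0, 1.524]
contact_force: [-0.6, -0.0, -0.8]
finger_gap: 0.458
grip_force: 0.0
```

>>> {"api": "send_rows", "payload": {
  "rows": [
    [0,0,0,0],
    [0,0,0,0],
    [0,0,0,0],
    [0,0,0,0],
    [0,0,0,0],
    [0,0,0,0]
  ],
  "gripper": 0
}}

```text
time: 3.25
eef_pos: [0.5503, 0.0357, 0.1178]
tcp_rot: [3.141, 0.0, 1.527]
contact_force: [-1.6, -1.0, 6.6]
finger_gap: 0.11
grip_force: 20.0
```

```bash
python3 - <<'E'
import numpy as np
for t in np.linspace(.07,1.41,13)[1:]: print(round(t,2),np.round([110*(np.sin(.07)-np.sin(t)),110*(np.cos(.07)-np.cos(t))],1))
E
```

```text
0.18 [-12.2   1.5]
0.29 [-24.1   4.4]
0.4 [-35.6   8.6]
0.52 [-46.6  14.1]
0.63 [-57.   20.7]
0.74 [-66.5  28.5]
0.85 [-75.1  37.3]
0.96 [-82.6  46.9]
1.08 [-89.1  57.4]
1.19 [-94.3  68.5]
1.3 [-98.2  80.1]
1.41 [-100.9   92.1]
```

>>> {"api": "send_rows", "payload": {
  "rows": [
    [0,-12,1.5,0],
    [0,-24,4.5,0],
    [0,-36,8.6,0],
    [0,-47,14,0],
    [0,-57,21,0],
    [0,-66.5,28.5,0],
    [0,-75,37,0],
    [0,-82.6,47,0],
    [0,-89,57.5,0],
    [0,-94.3,68.5,0],
    [0,-98.2,80,0],
    [0,-101,92,0]
  ]
}}

```text
time: 4.45
eef_pos: [0.4508, 0.0402, 0.0251]
tcp_rot: [3.137, -0.0, 1.527]
contact_force: [4.4, 1.2, 32.3]
finger_gap: 0.108
grip_force: 20.0
```

>>> {"api": "send_rows", "payload": {
  "rows": [
    [0,0,1,0],
    [0,0,2,0],
    [0,0,2,0]
  ]
}}

```text
time: 4.75
eef_pos: [0.4509, 0.04, 0.0236]
tcp_rot: [3.138, 0.0, 1.527]
contact_force: [4.6, 2.0, 11.8]
finger_gap: 0.104
grip_force: 20.0
```

>>> {"api": "send_rows", "payload": {
  "rows": [
    [0,0,-2,0],
    [0,0,-2,0],
    [0,0,-2,0],
    [0,0,-30,0],
    [0,0,-70,0],
    [0,0,-110,0],
    [0,0,-125,0],
    [0,0,-125,0]
  ],
  "gripper": 40
}}

```text
time: 5.55
eef_pos: [0.4498, 0.0401, 0.1495]
tcp_rot: [3.139, 0.0, 1.527]
contact_force: [0.0, 0.3, -0.0]
finger_gap: 0.456
grip_force: 0.0
```

```bash
python3 - <<'E'
from h import *
f=cad(-.060);print(to(*f,.083,PB),to(*f,.150,PB))
c,im=snap('top','top1')
cv2.imwrite('pics/crop1.png',cv2.resize(im[130:295,120:450],None,fx=2.4,fy=2.4,interpolation=cv2.INTER_CUBIC)[:,:,::-1])
E
```

```text
[ -0.883 136.15   66.532   0.   ] [ -0.883 136.15   -0.468   0.   ]
```

View pics/crop1.png

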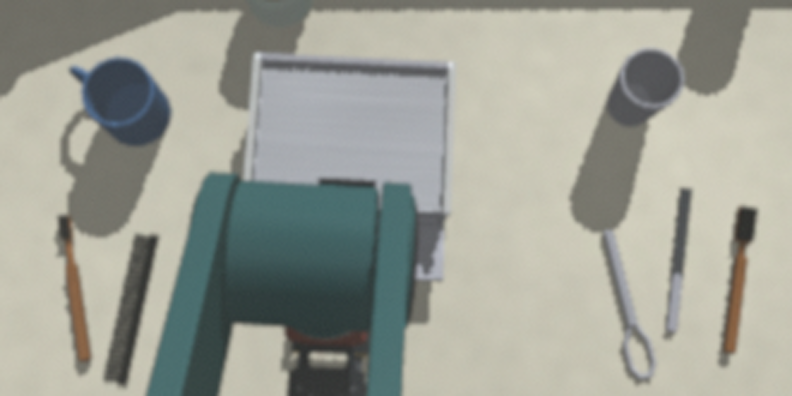

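Front is down (panel seen at (430,245)), exactly three items out and untouched. Next the fin.

>>> {"api": "send_rows", "payload": {
  "rows": [
    [0,35,0,0],
    [-1,70,0,0],
    [-1,105,0,0],
    [-1,136,0,0],
    [-1,136,0,0],
    [-1,136,25,0],
    [-1,136,50,0],
    [-1,136,65,0],
    [-1,136,65,0]
  ]
}}

```text
time: 6.5
eef_pos: [0.5826, 0.0333, 0.0804]
tcp_rot: [-3.138, -0.0, 1.527]
contact_force: [-0.5, 0.6, 0.6]
finger_gap: 0.456
grip_force: 0.0
```

>>> {"api": "send_rows", "payload": {
  "rows": [
    [0,0,0,0],
    [0,0,0,0],
    [0,0,0,0],
    [0,0,0,0],
    [0,0,0,0]
  ],
  "gripper": 0
}}

```text
time: 7.0
eef_pos: [0.5852, 0.0332, 0.083]
tcp_rot: [3.141, -0.0, 1.526]
contact_force: [0.6, 0.3, -2.9]
finger_gap: 0.091
grip_force: 20.0
```

>>> {"api": "send_rows", "payload": {
  "rows": [
    [0,-12,0,0],
    [0,-24,0,0],
    [0,-37,0,0],
    [0,-50,0,0],
    [0,-63,0,0],
    [0,-76,0,0],
    [0,-89,0,0],
    [0,-102,0,0],
    [0,-115,0,0],
    [0,-127,0,0],
    [0,-137,0,0],
    [0,-144,0,0]
  ]
}}

```text
time: 8.2
eef_pos: [0.4422, 0.0404, 0.0832]
tcp_rot: [3.137, -0.002, 1.526]
contact_force: [17.8, 5.8, -25.2]
finger_gap: 0.087
grip_force: 20.0
```

>>> {"api": "send_rows", "payload": {
  "rows": [
    [0,-2,0,0],
    [0,-3,0,0],
    [0,-4,0,0],
    [0,-4,0,0],
    [0,-4,0,0]
  ]
}}

```text
time: 8.7
eef_pos: [0.4422, 0.0403, 0.0832]
tcp_rot: [3.131, -0.002, 1.526]
contact_force: [16.5, 7.8, -23.1]
finger_gap: 0.09
grip_force: 20.0
```

>>> {"api": "send_rows", "payload": {
  "rows": [
    [0,3,0,0],
    [0,3,0,0],
    [0,3,0,0],
    [0,3,-20,0],
    [0,3,-45,0],
    [0,3,-60,0],
    [0,3,-60,0]
  ],
  "gripper": 36
}}

```text
time: 9.4
eef_pos: [0.4407, 0.0394, 0.1447]
tcp_rot: [3.138, 0.0, 1.527]
contact_force: [0.7, -0.2, 0.0]
finger_gap: 0.411
grip_force: 0.0
```

```bash
sed -i 's/C=np.array(\[.6457/C=np.array([.6468/' h.py; python3 - <<'E'
from h import *
print(to(.465,-.2795,.11,.1755))
E
```

```text
[-317.507   38.208   34.672    1.351]
```

>>> {"api": "send_rows", "payload": {
  "rows": [
    [-30,4,3,0.13],
    [-60,8,7,0.26],
    [-90,11,10,0.39],
    [-120,15,13,0.52],
    [-150,18,17,0.65],
    [-180,22,20,0.78],
    [-210,26,24,0.91],
    [-240,30,27,1.04],
    [-275,34,30,1.2],
    [-318,38,35,1.351],
    [-318,38,35,1.351],
    [-318,38,35,1.351]
  ]
}}

```text
time: 10.6
eef_pos: [0.4627, -0.2798, 0.1067]
tcp_rot: [-3.14, 0.002, 0.175]
contact_force: [-0.2, -0.0, 0.1]
finger_gap: 0.409
grip_force: 0.0
```

```bash
python3 - <<'E'
from h import *
print(robot.read_state()['eef_pos'],to(.465,-.2795,.004,.1755))
c,im=snap('wrist','w2');print(proj(c,[.465,-.2795,.008]),proj(c,[.5488,-.2646,.008]))
c,im=snap('top','top2')
cv2.imwrite('pics/crop2.png',cv2.resize(im[130:295,120:450],None,fx=2.4,fy=2.4,interpolation=cv2.INTER_CUBIC)[:,:,::-1])
w=cv2.imread('pics/w2.png');b=cv2.imread('pics/crop2.png');b=cv2.resize(b,(560,280));cv2.imwrite('pics/v2.png',np.vstack([w[:300],b]))
E
```

```text
[ 0.46274862 -0.27977124  0.10666425] [ 2.26400e+00  1.25000e-01  1.02664e+02 -1.00000e-03]
[279.44744336 209.94309324] [279.24876203 104.67158517]
```

View pics/v2.png

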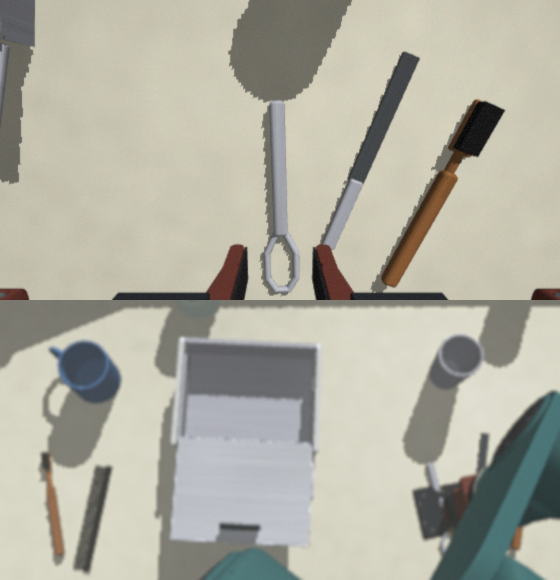

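Wrist view: tongue cleaner handle on column 278, rows 102–235, lined up with the target (279,210); nail file clear. Top view: cover fully open, compartment visible. Grasp.

>>> {"api": "send_rows", "payload": {
  "rows": [
    [2,0,30,0],
    [2,0,60,0],
    [2,0,85,0],
    [2,0,98,0],
    [2,0,102,0],
    [2,0,102,0],
    [2,0,102,0]
  ]
}}

```text
time: 11.4
eef_pos: [0.4667, -0.2796, 0.0069]
tcp_rot: [3.141, -0.001, 0.176]
contact_force: [0.1, 0.1, -0.2]
finger_gap: 0.408
grip_force: 0.0
```

>>> {"api": "send_rows", "payload": {
  "rows": [
    [0,0,0,0],
    [0,0,0,0],
    [0,0,0,0],
    [0,0,0,0],
    [0,0,0,0],
    [0,0,-10,0],
    [0,0,-40,0],
    [0,0,-80,0],
    [0,0,-125,0],
    [0,0,-125,0]
  ],
  "gripper": 0,
  "grip_force": 30
}}

```text
time: 12.4
eef_pos: [0.4694, -0.282, 0.137]
tcp_rot: [3.134, -0.007, 0.176]
contact_force: [0.5, -1.5, -0.4]
finger_gap: 0.131
grip_force: 29.9
```

```bash
python3 - <<'E'
from h import *
f=cad(.046);print(robot.read_state()['eef_pos'],to(*f,.13,PB),to(*f,.13,PB-np.pi))
print(np.linalg.norm(f))
E
```

```text
[ 0.46939557 -0.2819715   0.13696967] [ 274.248 -266.679    6.97    -1.351] [ 274.248 -266.679    6.97     1.791]
0.6933446322256296
```

>>> {"api": "send_rows", "payload": {
  "rows": [
    [27,-26,0,-0.13],
    [54,-52,0,-0.26],
    [81,-79,0,-0.4],
    [108,-105,0,-0.53],
    [135,-132,0,-0.67],
    [163,-159,0,-0.8],
    [192,-186,0,-0.94],
    [220,-213,0,-1.08],
    [247,-240,0,-1.21],
    [274,-267,5,-1.351],
    [274,-267,5,-1.351],
    [274,-267,5,-1.351]
  ]
}}

```text
time: 13.6
eef_pos: [0.6883, 0.0321, 0.1249]
tcp_rot: [-3.14, 0.0, 1.527]
contact_force: [-0.2, 0.2, 0.7]
finger_gap: 0.124
grip_force: 29.9
```

```bash
python3 - <<'E'
from h import *
f=cad(.046);s=robot.read_state();print(s['eef_pos'],s['finger_gap'],to(*f,.037,PB))
c,im=snap('wrist','w3');print(proj(c,[*cad(.046,.085),.125]),proj(c,[*cad(.046,.1),.09]),proj(c,[*cad(.046,-.1),.09]))
c,im=snap('scene','s3')
E
```

```text
[0.68833575 0.03207843 0.12491936] 0.12353415598769653 [-3.306  4.568 87.919  0.   ]
[286.64231704 108.76057877] [285.53069969  82.14501648] [284.14732748 366.32817231]
```

View pics/w3.png

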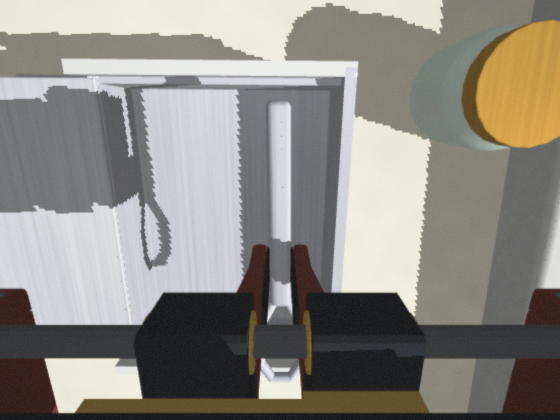

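Tongue cleaner held, tail at (279,100), lined up within the compartment, about 6 mm too far in +y. Lower it in.

>>> {"api": "send_rows", "payload": {
  "rows": [
    [-6,4,10,0],
    [-6,4,30,0],
    [-6,4,50,0],
    [-6,4,65,0],
    [-6,4,75,0],
    [-6,4,82,0],
    [-6,4,86,0],
    [-6,4,87,0],
    [-6,4,87,0]
  ]
}}

```text
time: 14.6
eef_pos: [0.6932, 0.0253, 0.0394]
tcp_rot: [3.141, -0.0, 1.527]
contact_force: [0.4, 0.6, 0.3]
finger_gap: 0.132
grip_force: 29.9
```

>>> {"api": "send_rows", "payload": {
  "rows": [
    [0,0,0,0],
    [0,0,0,0],
    [0,0,0,0],
    [0,0,0,0],
    [0,0,-15,0],
    [0,0,-50,0],
    [0,0,-90,0],
    [0,0,-90,0]
  ],
  "gripper": 25
}}

```text
time: 15.4
eef_pos: [0.6974, 0.0251, 0.1365]
tcp_rot: [3.13, 0.0, 1.527]
contact_force: [0.8, -0.1, 0.5]
finger_gap: 0.284
grip_force: 0.0
```

```bash
python3 - <<'E'
from h import *
c,im=snap('top','top3');print(robot.read_state()['eef_pos'])
hsv=cv2.cvtColor(im,cv2.COLOR_RGB2HSV)
m=((hsv[:,:,0]<20)&(hsv[:,:,1]>90)).astype(np.uint8)
for x0,x1 in((120,180),(395,460)):
    q=np.zeros_like(m);q[205:300,x0:x1]=m[205:300,x0:x1]
    k,l,st,_=cv2.connectedComponentsWithStats(q);q=l==1+np.argmax(st[1:,4])
    ys,xs=np.nonzero(q);P=np.array([onz(c,p,.012)[:2] for p in np.c_[xs,ys]]);mu=P.mean(0);u=np.linalg.eigh(np.cov((P-mu).T))[1][:,1]
    if u[0]<0:u=-u
    t=(P-mu)@u;tail=mu+u*t.min();a=np.arctan2(u[1],u[0]);o=tail+.085*u;print('brush',len(P),tail.round(4),'ang',a.round(3),'orange len',np.ptp(t).round(3),'org',o.round(4),to(*o,.11,a))
E
```

```text
[0.69576707 0.0251052  0.13370694]
brush 134 [0.4391 0.333 ] ang 0.201 orange len 0.103 org [0.5224 0.3499] [ 316.86  -187.5     23.707    1.326]
brush 166 [ 0.4134 -0.3889] ang -0.206 orange len 0.12 org [ 0.4966 -0.4063] [-439.699 -180.003   23.707    1.733]
```

>>> {"api": "send_rows", "payload": {
  "rows": [
    [-37,-15,2,0.14],
    [-73,-30,4,0.28],
    [-110,-45,6,0.42],
    [-147,-60,8,0.56],
    [-183,-75,10,0.7],
    [-220,-90,12,0.84],
    [-257,-105,14,0.98],
    [-293,-120,16,1.12],
    [-330,-135,18,1.26],
    [-367,-150,20,1.4],
    [-403,-165,22,1.54],
    [-440,-180,24,1.68]
  ],
  "gripper": 40
}}

```text
time: 16.65
eef_pos: [0.4921, -0.4071, 0.1042]
tcp_rot: [-3.14, 0.001, -0.159]
contact_force: [0.9, 0.1, -0.4]
finger_gap: 0.455
grip_force: 0.0
```

>>> {"api": "send_rows", "payload": {
  "rows": [
    [0,0,0,0.053],
    [0,0,0,0.053],
    [0,0,0,0.053]
  ]
}}

```text
time: 16.95
eef_pos: [0.4932, -0.4056, 0.1044]
tcp_rot: [-3.14, 0.001, -0.205]
contact_force: [-0.3, -0.3, -0.4]
finger_gap: 0.458
grip_force: 0.0
```

```bash
python3 - <<'E'
from h import *
print(to(.4966,-.4063,.004,-.206),to(.4966,-.4063,.004,-.206))
c,w=snap('wrist','w4');print(proj(c,[.4966,-.4063,.012]),proj(c,[.4134,-.3889,.012]))
c,im=snap('top','top4')
b=cv2.resize(im[130:295,120:450],(560,280),interpolation=cv2.INTER_CUBIC);cv2.imwrite('pics/v4.png',np.vstack([w[:310],b])[:,:,::-1])
E
```

```text
[3.49300e+00 1.50000e-02 1.00352e+02 1.00000e-03] [3.49300e+00 1.50000e-02 1.00352e+02 1.00000e-03]
[279.7865201  210.90611081] [279.67708684 300.41902053]
```

View pics/v4.png

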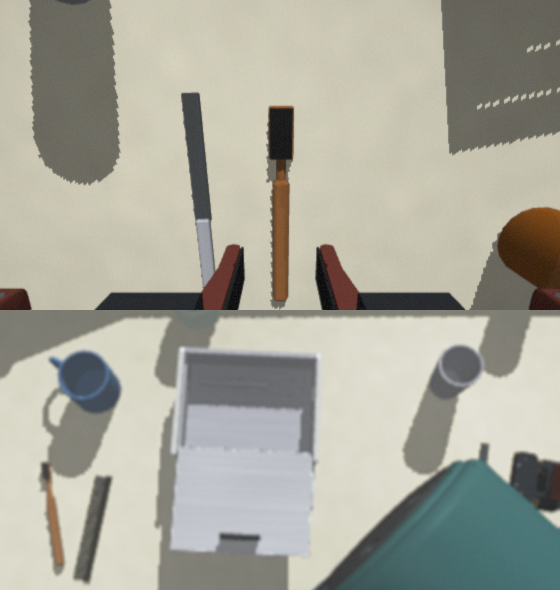

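Brush handle on column 281, tail at row 300 as predicted; gripper aligned, file clear. Left brush still in place.

>>> {"api": "send_rows", "payload": {
  "rows": [
    [3,0,30,0],
    [3,0,60,0],
    [3,0,85,0],
    [3,0,96,0],
    [3,0,99,0],
    [3,0,99,0],
    [3,0,99,0]
  ]
}}

```text
time: 17.75
eef_pos: [0.4974, -0.4076, 0.0072]
tcp_rot: [3.141, -0.002, -0.206]
contact_force: [0.7, -0.0, 0.1]
finger_gap: 0.458
grip_force: 0.0
```

>>> {"api": "send_rows", "payload": {
  "rows": [
    [0,0,0,0],
    [0,0,0,0],
    [0,0,0,0],
    [0,0,0,0],
    [0,0,0,0],
    [0,0,-10,0],
    [0,0,-40,0],
    [0,0,-80,0],
    [0,0,-125,0],
    [0,0,-125,0]
  ],
  "gripper": 0
}}

```text
time: 18.75
eef_pos: [0.5, -0.4103, 0.1381]
tcp_rot: [3.135, -0.01, -0.206]
contact_force: [1.2, -0.6, 1.5]
finger_gap: 0.156
grip_force: 30.0
```

```bash
python3 - <<'E'
from h import *
f=cad(.008);print(robot.read_state()['eef_pos'],to(*f,.13,PB),to(*f,.13,PB-np.pi))
E
```

```text
[ 0.49995557 -0.41032086  0.13812091] [  61.425 -462.928    8.121   -1.733] [  61.425 -462.928    8.121    1.409]
```

>>> {"api": "send_rows", "payload": {
  "rows": [
    [5,-39,0,-0.14],
    [10,-77,0,-0.29],
    [15,-116,0,-0.43],
    [20,-154,0,-0.58],
    [26,-193,0,-0.72],
    [31,-231,0,-0.87],
    [36,-270,0,-1.0],
    [41,-308,0,-1.15],
    [46,-347,0,-1.3],
    [51,-386,0,-1.44],
    [56,-424,2,-1.59],
    [61,-463,4,-1.733]
  ]
}}

```text
time: 19.95
eef_pos: [0.6509, 0.0352, 0.1266]
tcp_rot: [-3.141, -0.0, 1.533]
contact_force: [-0.7, -0.0, -0.6]
finger_gap: 0.157
grip_force: 30.0
```

>>> {"api": "send_rows", "payload": {
  "rows": [
    [0,0,0,0],
    [0,0,0,0],
    [0,0,0,0]
  ]
}}

```text
time: 20.25
eef_pos: [0.6503, 0.0328, 0.1266]
tcp_rot: [-3.14, 0.0, 1.525]
contact_force: [0.2, 0.2, 0.1]
finger_gap: 0.155
grip_force: 30.0
```

```bash
python3 - <<'E'
from h import *
f=cad(.008);s=robot.read_state();print(s['eef_pos'],s['finger_gap'],to(*f,.037,PB))
c,im=snap('wrist','w5');print(proj(c,[*cad(.008,.085),.145]),proj(c,[*cad(.008,.057),.145]),proj(c,[*cad(.008,.1),.087]))
E
```

```text
[0.65034876 0.03278543 0.1266331 ] 0.15468145581863452 [-2.3320e+00  4.5550e+00  8.9633e+01 -2.0000e-03]
[287.11024562 105.81738752] [286.82225463 170.95074718] [284.93205425  81.12023586]
```

View pics/w5.png

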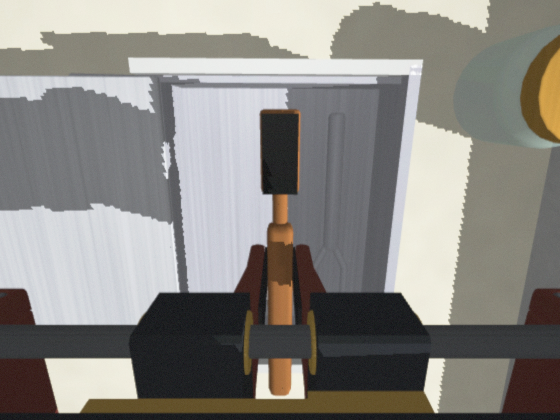

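Brush c held, head end at (280,110); tongue cleaner lies in the compartment along column 336. Lower.

>>> {"api": "send_rows", "payload": {
  "rows": [
    [0,4,10,0],
    [0,4,30,0],
    [0,4,50,0],
    [0,4,65,0],
    [0,4,76,0],
    [0,4,83,0],
    [0,4,88,0],
    [0,4,89,0],
    [0,4,89,0]
  ]
}}

```text
time: 21.2
eef_pos: [0.6554, 0.0335, 0.0383]
tcp_rot: [3.141, -0.0, 1.527]
contact_force: [-0.4, -0.4, 0.2]
finger_gap: 0.151
grip_force: 30.0
```

>>> {"api": "send_rows", "payload": {
  "rows": [
    [0,0,0,0],
    [0,0,0,0],
    [0,0,0,0],
    [0,0,0,0],
    [0,0,-15,0],
    [0,0,-50,0],
    [0,0,-90,0],
    [0,0,-90,0]
  ],
  "gripper": 25
}}

```text
time: 22.0
eef_pos: [0.6596, 0.0334, 0.1351]
tcp_rot: [3.13, -0.0, 1.527]
contact_force: [1.3, 0.1, 0.4]
finger_gap: 0.286
grip_force: 0.0
```

```bash
python3 - <<'E'
from h import *
print(to(.4905,.3435,.11,.205),to(.4905,.3435,.11,.205-np.pi))
E
```

```text
[ 302.42  -182.526   25.068    1.322] [ 302.42  -182.526   25.068   -1.82 ]
```

>>> {"api": "send_rows", "payload": {
  "rows": [
    [30,-18,2,0.13],
    [60,-36,4,0.26],
    [90,-54,6,0.39],
    [120,-72,8,0.52],
    [150,-90,11,0.65],
    [180,-108,13,0.79],
    [210,-127,16,0.92],
    [240,-145,19,1.05],
    [270,-163,22,1.18],
    [302,-183,25,1.322],
    [302,-183,25,1.322],
    [302,-183,25,1.322]
  ],
  "gripper": 36
}}

```text
time: 23.2
eef_pos: [0.485, 0.3437, 0.1032]
tcp_rot: [3.141, -0.0, 0.209]
contact_force: [-0.2, -0.4, -0.2]
finger_gap: 0.408
grip_force: 0.0
```

```bash
python3 - <<'E'
from h import *
print(to(.4905,.3435,.004,.205))
c,w=snap('wrist','w6');print(proj(c,[.4905,.3435,.012]),proj(c,[.4073,.3262,.012]))
hsv=cv2.cvtColor(w,cv2.COLOR_RGB2HSV)
m=((hsv[:,:,0]<20)&(hsv[:,:,1]>110)).astype(np.uint8)
m[:,:190]=0;m[:,370:]=0;m[320:]=0
k,l,st,ce=cv2.connectedComponentsWithStats(m);print([ (s.tolist(),q.round()) for s,q in zip(st[1:],ce[1:]) if s[4]>150])
c,im=snap('top','top6')
b=cv2.resize(im[130:295,120:450],(560,280),interpolation=cv2.INTER_CUBIC);cv2.imwrite('pics/v6.png',np.vstack([w[:310],b])[:,:,::-1])
E
```

```text
[5.2860e+00 1.3700e+00 9.9193e+01 4.0000e-03]
[280.61871308 209.23994804] [280.22971781 299.43380309]
[([270, 140, 16, 159, 2130], array([278., 225.])), ([208, 245, 36, 75, 1349], array([225., 284.])), ([316, 245, 36, 75, 1373], array([335., 284.]))]
```

View pics/v6.png

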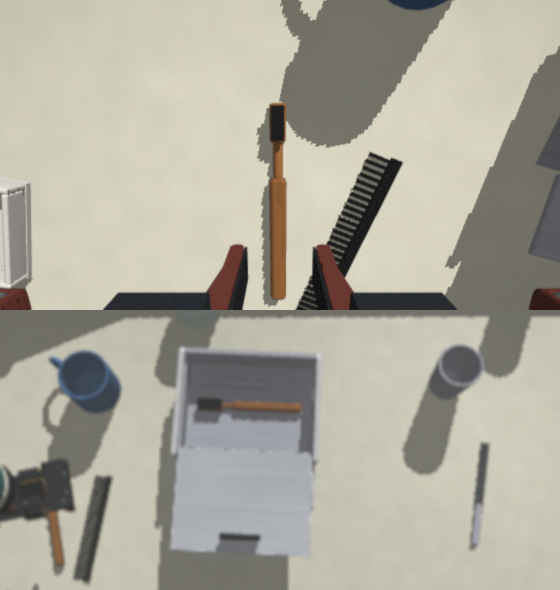

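Brush on column 278, tail row 299 as predicted; comb edge ≈345 px at the grasp row, clear of the fingers (outer ≈318). Brush c lies well in the compartment. Grasp.

>>> {"api": "send_rows", "payload": {
  "rows": [
    [5,0,30,0],
    [5,0,60,0],
    [5,0,85,0],
    [5,0,95,0],
    [5,0,98,0],
    [5,0,98,0],
    [5,0,98,0]
  ]
}}

```text
time: 24.0
eef_pos: [0.4915, 0.3445, 0.0062]
tcp_rot: [-3.141, -0.002, 0.205]
contact_force: [-0.3, -0.3, -0.4]
finger_gap: 0.41
grip_force: 0.0
```

>>> {"api": "send_rows", "payload": {
  "rows": [
    [0,0,0,0],
    [0,0,0,0],
    [0,0,0,0],
    [0,0,0,0],
    [0,0,0,0],
    [0,0,-10,0],
    [0,0,-40,0],
    [0,0,-80,0],
    [0,0,-125,0],
    [0,0,-125,0]
  ],
  "gripper": 0
}}

```text
time: 25.0
eef_pos: [0.4943, 0.3465, 0.1366]
tcp_rot: [-3.138, -0.011, 0.205]
contact_force: [0.3, 0.1, -0.2]
finger_gap: 0.157
grip_force: 30.0
```

```bash
python3 - <<'E'
from h import *
f=cad(-.031);print(robot.read_state()['eef_pos'],to(*f,.13,PB))
E
```

```text
[0.49432831 0.34647433 0.13655255] [ 54.965 332.654   6.553  -1.322]
```

>>> {"api": "send_rows", "payload": {
  "rows": [
    [5,33,0,-0.13],
    [11,66,0,-0.26],
    [16,100,0,-0.39],
    [22,133,0,-0.53],
    [27,166,0,-0.66],
    [33,200,0,-0.79],
    [38,233,0,-0.92],
    [44,266,0,-1.06],
    [49,300,2,-1.19],
    [55,333,4,-1.322],
    [55,333,4,-1.322],
    [55,333,4,-1.322]
  ]
}}

```text
time: 26.2
eef_pos: [0.6115, 0.0289, 0.1253]
tcp_rot: [-3.14, -0.0, 1.523]
contact_force: [0.4, 0.4, -0.2]
finger_gap: 0.154
grip_force: 30.0
```

```bash
python3 - <<'E'
from h import *
f=cad(-.031);s=robot.read_state();print(s['eef_pos'],s['finger_gap'],to(*f,.037,PB))
c,im=snap('wrist','w7');print(proj(c,[*cad(-.031,.085),.142]),proj(c,[*cad(-.072,.05),.079]))
E
```

```text
[0.61145923 0.02891602 0.1253301 ] 0.15446396287874278 [ 3.251e+00  4.222e+00  8.833e+01 -3.000e-03]
[286.00700519  92.06113649] [220.68175841 156.10764498]
```

View pics/w7.png

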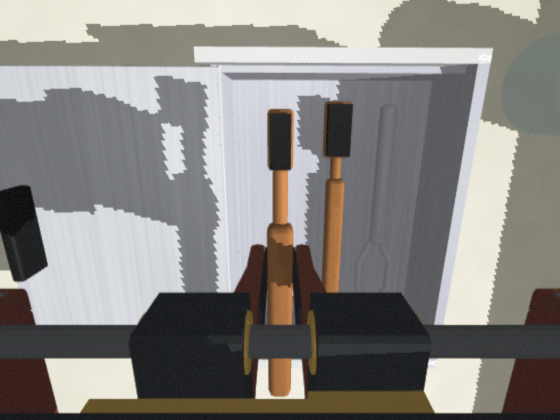

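Last brush held, head end at (280,110), ~8–12 mm low in y; others lie apart at columns 335 and 385. Shift and lower.

>>> {"api": "send_rows", "payload": {
  "rows": [
    [8,3,10,0],
    [8,3,30,0],
    [8,3,50,0],
    [8,3,65,0],
    [8,3,76,0],
    [8,3,83,0],
    [8,3,87,0],
    [8,3,88,0],
    [8,3,88,0]
  ]
}}

```text
time: 27.15
eef_pos: [0.6158, 0.0372, 0.0384]
tcp_rot: [3.141, -0.0, 1.527]
contact_force: [-0.6, -1.0, -0.4]
finger_gap: 0.156
grip_force: 30.0
```

>>> {"api": "send_rows", "payload": {
  "rows": [
    [0,0,0,0],
    [0,0,0,0],
    [0,0,0,0],
    [0,0,0,0],
    [0,0,-15,0],
    [0,0,-50,0],
    [0,0,-90,0],
    [0,0,-90,0]
  ],
  "gripper": 25
}}

```text
time: 27.95
eef_pos: [0.6197, 0.0372, 0.1346]
tcp_rot: [3.131, -0.0, 1.527]
contact_force: [0.9, 0.2, 0.7]
finger_gap: 0.287
grip_force: 0.0
```

```bash
python3 - <<'E'
from h import *
print(to(.4422,.0403,.14,PB))
c,w=snap('wrist','w8')
cv2.imwrite('pics/v8.png',w[:330,:,::-1])
E
```

```text
[  -4.658 -177.438   -5.407    0.   ]
```

View pics/v8.png

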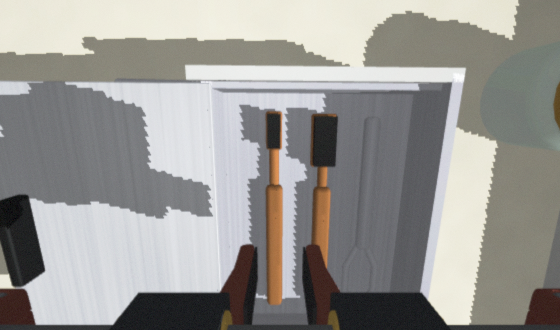

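All three lie flat in the compartment (columns 274, 322, 370). Now slide the cover home.

>>> {"api": "send_rows", "payload": {
  "rows": [
    [-1,-35,-2,0],
    [-2,-70,-4,0],
    [-3,-105,-5,0],
    [-4,-140,-5,0],
    [-5,-177,-5,0],
    [-5,-177,-5,0],
    [-5,-177,20,0],
    [-5,-177,40,0],
    [-5,-177,51,0],
    [-5,-177,51,0],
    [-5,-177,51,0]
  ],
  "gripper": 40
}}

```text
time: 29.1
eef_pos: [0.4436, 0.0398, 0.0791]
tcp_rot: [3.133, -0.0, 1.527]
contact_force: [0.9, 0.3, 17.8]
finger_gap: 0.455
grip_force: 9.0
```

>>> {"api": "send_rows", "payload": {
  "rows": [
    [0,0,0,0],
    [0,0,0,0],
    [0,0,0,0],
    [0,0,0,0],
    [0,0,0,0]
  ],
  "gripper": 0,
  "grip_force": 20
}}

```text
time: 29.6
eef_pos: [0.4431, 0.0397, 0.0793]
tcp_rot: [3.134, 0.0, 1.526]
contact_force: [0.5, -0.8, 22.4]
finger_gap: 0.089
grip_force: 39.9
```

>>> {"api": "send_rows", "payload": {
  "rows": [
    [0,0,-3,0],
    [0,0,-4,0],
    [0,15,-4,0],
    [0,30,-4,0],
    [0,45,-4,0],
    [0,60,-4,0],
    [0,75,-4,0],
    [0,90,-4,0],
    [0,105,-4,0],
    [0,120,-4,0],
    [0,133,-4,0],
    [0,144,-4,0]
  ]
}}

```text
time: 30.8
eef_pos: [0.5823, 0.0325, 0.0805]
tcp_rot: [-3.14, 0.002, 1.527]
contact_force: [-3.0, -4.0, 2.8]
finger_gap: 0.088
grip_force: 20.0
```

>>> {"api": "send_rows", "payload": {
  "rows": [
    [0,3,0,0],
    [0,6,0,0],
    [0,8,0,0],
    [0,8,0,0],
    [0,8,0,0]
  ]
}}

```text
time: 31.3
eef_pos: [0.5901, 0.0321, 0.0805]
tcp_rot: [-3.141, 0.002, 1.527]
contact_force: [0.4, -5.8, -0.0]
finger_gap: 0.091
grip_force: 20.0
```

>>> {"api": "send_rows", "payload": {
  "rows": [
    [0,1,0,0],
    [0,2,0,0],
    [0,3,0,0],
    [0,4,0,0],
    [0,4,0,0],
    [0,4,0,0]
  ]
}}

```text
time: 31.9
eef_pos: [0.592, 0.032, 0.0805]
tcp_rot: [-3.137, 0.002, 1.527]
contact_force: [-5.5, -6.8, 4.1]
finger_gap: 0.092
grip_force: 20.0
```

>>> {"api": "send_rows", "payload": {
  "rows": [
    [0,2,0,0],
    [0,3,0,0],
    [0,3,0,0],
    [0,3,0,0]
  ]
}}

```text
time: 32.3
eef_pos: [0.592, 0.032, 0.0804]
tcp_rot: [-3.132, 0.002, 1.527]
contact_force: [-11.7, -5.5, 12.0]
finger_gap: 0.094
grip_force: 20.0
```

>>> {"api": "send_rows", "payload": {
  "rows": [
    [0,-3,0,0],
    [0,-3,0,0],
    [0,-3,0,0],
    [0,-3,0,0],
    [0,-3,-25,0],
    [0,-3,-50,0],
    [0,-3,-60,0],
    [0,-3,-60,0]
  ],
  "gripper": 40
}}

```text
time: 33.1
eef_pos: [0.5956, 0.0332, 0.1424]
tcp_rot: [3.138, -0.0, 1.527]
contact_force: [0.5, 0.3, 0.1]
finger_gap: 0.451
grip_force: 0.0
```

```bash
python3 - <<'E'
from h import *
print(to(.4505,.0400,.026,PB))
c,im=snap('top','top9'); w=snap('wrist','w9')[1]
b=cv2.resize(im[130:295,120:450],(560,280),interpolation=cv2.INTER_CUBIC);cv2.imwrite('pics/v9.png',np.vstack([w[:310],b])[:,:,::-1])
E
```

```text
[   0.396 -145.305  116.437    0.   ]
```

View pics/v9.png

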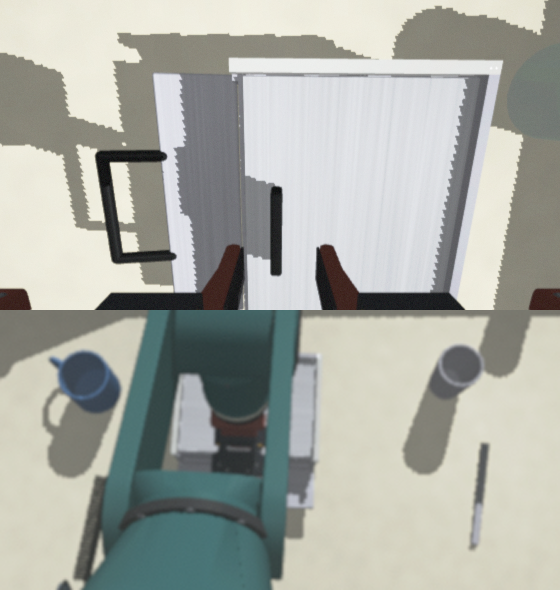

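Cover appears home (fin at (277,230), travel measured 150 mm); bar at (108,207). Pinch the bar and raise the front.

>>> {"api": "send_rows", "payload": {
  "rows": [
    [0,-36,0,0],
    [0,-72,0,0],
    [0,-108,0,0],
    [0,-145,0,0],
    [0,-145,0,0],
    [0,-145,30,0],
    [0,-145,60,0],
    [0,-145,90,0],
    [0,-145,108,0],
    [0,-145,115,0],
    [0,-145,115,0],
    [0,-145,115,0]
  ]
}}

```text
time: 34.4
eef_pos: [0.4498, 0.0396, 0.0262]
tcp_rot: [3.141, -0.0, 1.527]
contact_force: [-0.5, 0.5, 0.5]
finger_gap: 0.454
grip_force: 0.0
```

>>> {"api": "send_rows", "payload": {
  "rows": [
    [0,0,0,0],
    [0,0,0,0],
    [0,0,0,0],
    [0,0,0,0],
    [0,0,0,0]
  ],
  "gripper": 0
}}

```text
time: 34.9
eef_pos: [0.4508, 0.0395, 0.0265]
tcp_rot: [3.139, -0.0, 1.527]
contact_force: [2.1, 0.4, 1.0]
finger_gap: 0.109
grip_force: 20.0
```

```bash
python3 - <<'E'
import numpy as np
for t in np.linspace(1.4,0,14)[1:]: print(round(t,2),np.round([110*(np.sin(1.4)-np.sin(t)),110*(np.cos(1.4)-np.cos(t))],1))
E
```

```text
1.29 [  2.6 -11.5]
1.18 [  6.5 -22.7]
1.08 [ 11.5 -33.4]
0.97 [ 17.7 -43.6]
0.86 [ 24.9 -52.9]
0.75 [ 33.1 -61.5]
0.65 [ 42.2 -69.1]
0.54 [ 52.  -75.7]
0.43 [ 62.5 -81.3]
0.32 [ 73.5 -85.6]
0.22 [ 84.9 -88.8]
0.11 [ 96.6 -90.7]
0.0 [108.4 -91.3]
```

>>> {"api": "send_rows", "payload": {
  "rows": [
    [0,2.6,-11.5,0],
    [0,6.5,-22.7,0],
    [0,11.5,-33.4,0],
    [0,17.7,-43.6,0],
    [0,25,-53,0],
    [0,33,-61.5,0],
    [0,42,-69,0],
    [0,52,-76,0],
    [0,62.5,-81.3,0],
    [0,73.5,-85.6,0],
    [0,85,-89,0],
    [0,96.6,-90.7,0]
  ]
}}

```text
time: 36.1
eef_pos: [0.5451, 0.0347, 0.1182]
tcp_rot: [-3.14, 0.001, 1.527]
contact_force: [-4.5, -3.4, 8.1]
finger_gap: 0.105
grip_force: 20.0
```

>>> {"api": "send_rows", "payload": {
  "rows": [
    [0,5,-0.5,0],
    [0,10,-0.5,0],
    [0,13,-0.5,0],
    [0,15,-0.5,0],
    [0,15,-0.5,0],
    [0,15,-0.5,0]
  ]
}}

```text
time: 36.7
eef_pos: [0.5591, 0.034, 0.1184]
tcp_rot: [-3.138, 0.001, 1.527]
contact_force: [-8.1, -4.2, 13.7]
finger_gap: 0.103
grip_force: 20.0
```

>>> {"api": "send_rows", "payload": {
  "rows": [
    [0,2,0,0],
    [0,4,0,0],
    [0,4,0,0],
    [0,4,0,0]
  ]
}}

```text
time: 37.1
eef_pos: [0.5591, 0.034, 0.1183]
tcp_rot: [-3.131, 0.001, 1.527]
contact_force: [-17.0, -3.5, 23.6]
finger_gap: 0.107
grip_force: 20.0
```

>>> {"api": "send_rows", "payload": {
  "rows": [
    [0,-2,1,0],
    [0,-3,2,0],
    [0,-3,2,0],
    [0,-3,2,0]
  ],
  "gripper": 36
}}

```text
time: 37.5
eef_pos: [0.5623, 0.0347, 0.1151]
tcp_rot: [3.141, -0.0, 1.527]
contact_force: [0.0, 1.4, -0.3]
finger_gap: 0.402
grip_force: 0.0
```

>>> {"api": "send_rows", "payload": {
  "rows": [
    [0,0,0,0],
    [0,0,-20,0],
    [0,0,-50,0],
    [0,0,-80,0],
    [0,0,-110,0],
    [-40,-40,-130,0],
    [-80,-80,-130,0],
    [-120,-110,-130,0],
    [-170,-130,-130,0],
    [-220,-140,-130,0],
    [-260,-140,-130,0]
  ]
}}

```text
time: 38.6
eef_pos: [0.4101, -0.2108, 0.2455]
tcp_rot: [3.141, -0.0, 1.527]
contact_force: [1.4, -0.0, 1.5]
finger_gap: 0.407
grip_force: 0.0
```

```bash
python3 - <<'E'
from h import *
c,im=snap('top','top10'); cs,s=snap('scene','s10')
f=lambda p:tuple(proj(c,p))
print('bar shut ends',f([*cad(-.088,.045),.135]),f([*cad(-.088,-.045),.135]),'fin',f([*cad(-.055,.03),.103]),f([*cad(-.055,-.03),.103]),'ajar .05 bar',f([*cad(-.0935,.045),.135]))
b=cv2.resize(im[140:290,120:450],(748,340),interpolation=cv2.INTER_CUBIC);d=cv2.resize(s[160:320,220:400],(292,260),interpolation=cv2.INTER_CUBIC)
o=np.zeros((600,748,3),np.uint8);o[:340]=b;o[340:,:292]=d;q=cv2.resize(im[140:235,205:325],(329,260),interpolation=cv2.INTER_CUBIC);o[340:,300:629]=q
cv2.imwrite('pics/v10.png',o[:,:,::-1])
E
```

```text
bar shut ends (np.float64(244.3205928489725), np.float64(213.21672832048503)) (np.float64(281.1707003763489), np.float64(214.66599588489206)) fin (np.float64(252.11413289781004), np.float64(203.17318978558862)) (np.float64(275.75026622429317), np.float64(204.09772090863532)) ajar .05 bar (np.float64(244.18686566215524), np.float64(215.4278744306029))
```

View pics/v10.png

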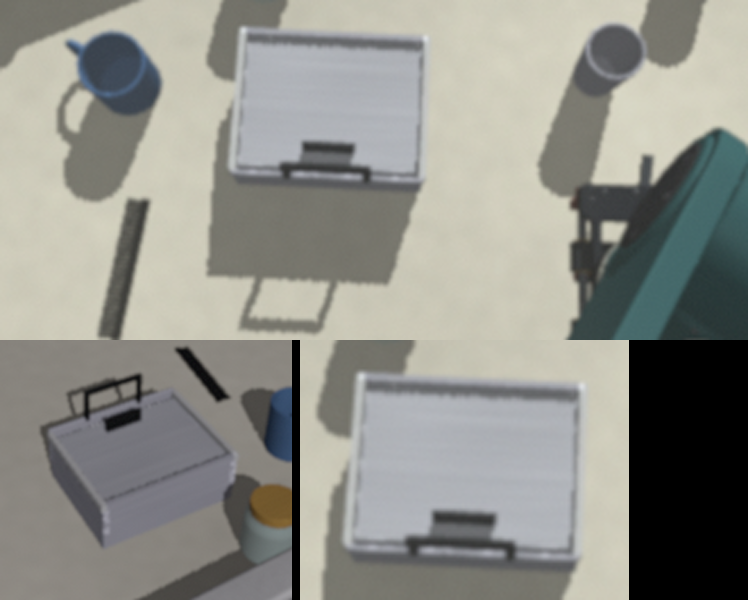

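The caddy is shut: cover home, and the front is upright with its bar at about (325,168) in the view. The mug, tumbler and comb are where they were. Handing in.

```bash
python3 -c "
from workcell import robot
print(robot.job_done())"
```

```text
the job is handed in; nothing more can be done
None
```

The three things lying out (two toothbrushes and the tongue cleaner) are in the caddy, with the cover slid home and the front pushed up against its stop, and the job was handed in at about 39 s; the hand-in returned no verdict.

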